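# Open the insulated flask

## Task

The stock flask has to be opened for refilling. Fold its locking tab fully upright, turn the stopper anticlockwise by the upright tab and feel for the point where it comes free, never forcing it against the neck; then lift it out and set it down gently, standing upright, in the small steel tray; leave everything else where it is.

Things in the scene. Friction and masses are not known exactly. Their poses are not given: they have to be found in the camera images.
- flask: Round stainless insulated flask, 157 mm across, 190 mm high, full, heavy and fixed to the bench. Origin at the centre of its underside, z up; the stopper sits on its axis. A black collar 115 mm across, with an 85 mm opening, surrounds its mouth. More than 30 N between stopper and flask (pulling while it is still held, pressing down, twisting against the stop) damages the neck.
- mouth (a point): Centre of the mouth, 190 mm up, level with the collar's top. Hidden in the neck: a coarse right-hand thread, then a level groove under a retaining rim with two opposite gaps. The stopper lifts out only with its lugs under the gaps, a window of 0.24 rad that begins after 1.0 to 2.2 rad of turn, different each time; turned past it, it is held again, and 0.4 rad on is a hard stop.
- stopper: Black screw stopper, about 0.2 kg with its tab: disc 80 mm across, 8 mm thick, top 30 mm above the origin and about level with the collar, over a plug 58 mm across, 22 mm long; two opposite lugs on the plug reach 35 mm from the axis. Origin at the centre of the plug's flat underside, z up, x along the folded tab towards its nose. Unscrews anticlockwise seen from above.
- stopper_top (a point): Centre of the stopper's top, 30 mm above its origin. A springy seal under the plug pushes it up with about 5 N at first. Turning takes up to 0.2 N m; in the thread it rises 1.8 mm per rad (0.5 to 2.7 mm in all), then turns freely in the groove. Everywhere it has about 2 mm of play up and down and 1.5 mm sideways; pulled up lightly, it is stopped by the rim except at the gaps.
- tab (a joint): Angle of the steel tab hinged across the middle of the stopper: 0 folded flat, 1.57 fully upright (end stop). Stiff hinge: it stays at any angle; folding it takes about 0.1 N m. Folded, the tab locks the stopper: its nose lies between two 9 mm high ears on the collar.
- tab_hinge (a point): Middle of the tab's hinge axis, on the stopper's axis, 35.5 mm above its origin; the axis runs along the stopper's y. A cheek at y = +-16 mm, 4 mm thick and 10 mm long, stands 9 mm above the stopper's top at each end. Upright, the tab is a wing over the stopper's axis, its top 55 mm above the stopper's top, its broad faces looking along the stopper's x.
- tab_end (a point): Middle of the tab's width and thickness, 26 mm from the hinge axis; moves with the tab, x from hinge to nose. The tab is a plate 26 mm wide, 9 mm thick, reaching 37 mm from the hinge, then a nose 12 mm wide as far as 50 mm. Folded, its underside is 1 mm above the stopper's top; the collar's ears (8 to 14 mm either side) start 44 mm from the hinge.
- tray: Shallow rectangular stainless tray, 176 mm (x) by 162 mm (y), rim 22 mm high, floor 3 mm thick, 0.8 kg, loose on the bench. Origin at the centre of its underside.
- ramekin: Small white ramekin, 66 mm across, 40 mm high, between flask and tray; leave it. Origin at the centre of its underside.
- spoon: Steel spoon, 150 mm long, lying on the bench near the robot; leave it.
- squeeze_bottle: Dark red sauce bottle, 62 mm across, 205 mm high; leave it. Origin at the centre of its underside.
- spice_jar: Spice jar, 48 mm across, 95 mm high; leave it. Origin at the centre of its underside.
- relish_tub: Clear tub of relish, 160 by 120 by 55 mm; leave it. Origin at the centre of its underside.
- canape_board: Wooden board with canapes, 170 by 260 mm, 45 mm high; leave it. Origin at the centre of its underside.
- pepper_mill: Wooden pepper mill, 52 mm across, 138 mm high; leave it. Origin at the centre of its underside.
Mind the look-alikes: they are no part of the job. Leave any red or yellow look-alike of the stopper alone.

How it is judged:
By the outcome, as a careful person would: the job done as asked, in the order asked, and still so for the second after the job is handed in, with the robot touching nothing.
It also fails if it takes over 72 s, if anything falls off the work surface, if the arm or the gripper's body presses on something with over 40 N, if the wrist force passes 120 N, or if a joint passes its speed limit or range.

## Robot

A 6-joint arm with a two-finger parallel gripper is mounted at the origin on the work surface. World frame = base frame: x ahead of the robot, y to its left, z up, the work surface at z = 0. Lengths are in m, angles in rad, forces in N, time in s.
With the tool pointing down it reaches from about 0.35 to 0.975 m from the base axis. Payload 7.1 kg.
Tool frame: the origin (TCP) lies on the centre line of the jaws, within the pads' length; the fingertips stand 19 mm ahead of it and the grasp point (between the pads) is the TCP; z points along the fingers, y is the line along which they close (so a half turn about z gives the same grasp; the last joint's range is limited). The gripper opens to 88 mm and grips with 3 to 60 N. Pads are 20 mm wide; open, the fingers measure 115 mm over their backs; the gripper's body (75 mm by 178 mm) begins 61 mm behind the grasp point.
Start: joints at [1.265, 0.423, 1.63, -0, 1.089, -0.019], TCP at [0.177, 0.599, 0.242] pointing down, gripper open.
Joint ranges: [-3, 3], [-0.9, 2.11], [0.09, 2.58], [-1.31, 4.45], [0.11, 2.69], [-2.54, 2.54]. Speed limits (rad/s): [2.39, 2.39, 3.01, 3.14, 3.14, 3.14].

## Interface

Orientations are given as a unit quaternion [w, x, y, z].
In Python, from rig import robot gives the robot as it stands.
- The arm moves only by the tool drive_tool, never from a script. Its arguments are lists of equal length, an entry for each row: "grip": the opening, from 0 (shut) to 1 (fully open); "linear": the shift along the tool's x, y, z in m, a list of three; "turn": the turn about the tool's z in rad. A call has 1 to 10 rows; each row is the pose to reach, as a shift and turn from the pose commanded when the call began, along the tool's axes at that moment; what a row does not reach only later rows make up. A row lasts 1/12 s, in which the tool goes at most 41.7 mm and 7.16 degrees, less where a joint would pass 70% of its speed; a pose out of reach is approached as far as the arm can. A call with a gripper value outside its range is refused whole. The fingers move at their own pace and stop on an object; "force" is the grip in N (left out, the last holds). Time passes only in rows, so rows that repeat a pose let the fingers close. It gives the time, the measured TCP pose, the force, the opening and the grip force at its end, in the units of the state.
- robot.state(): the state, without advancing time (a new reading comes with each control period).
- robot.grab_frame(name): name is "side" or "top" or "wrist"; returns a dict with "frame" (384x512x3 uint8, blue, green, red), "K" (3x3 intrinsics, pixels), "T" (4x4, takes a point from camera to world coordinates). Camera axes: x right, y down, z forward; pixel columns grow to the right and rows downward; lengths in m; the calibration is good to about 2 mm. A picture is of the moment at which its call begins. There is no depth.
- robot.hand_in(): hands the job in; it is judged then, once.
Trained networks look in a picture, given as the dict that the camera call returned (one of the last four; its "shot" number tells which), for a name from the list of things; names that differ only in an ending like _2 or _b are one class to them, and where a whole thing is asked for, a point or a joint stands for the part that bears it (a point fixed in the world has none). Each returns a list of dicts, best first, with "conf" (0 to 1); they miss things now and then, are a little off and sometimes report something else, mostly with a low value. They report only what shows in the picture. A call takes as long as a camera call. They do not tell look-alikes from the thing itself.
- robot.regions_of(picture, query): "mask" (384x512 bool, what is visible of it).
- robot.mark_of(picture, query): "position" ([x, y, z] in m, in the coordinates of the camera as it stood for that picture, good to about 4 mm: a listed point, or the origin of a listed thing).
The state is a dict: "time": time; "joint_pos": joint angles; "dq": joint speeds; "tau": joint torques, N m; "tool_pos": TCP position; "tcp_rot": TCP orientation; "contact_force": force on the tool from outside, world axes, zero at the start; "torque": the same for the moment, N m; "width": finger opening in m; "grasp_force": force on a finger pad.
Only numpy, scipy, OpenCV 4.12 (cv2) and the standard library are available. Lean on these libraries where they do the work, as an engineer would, in place of code of your own. Each camera call takes 0.05 s, during which the arm holds its last target. There are 200 camera calls.

## Working session

There is one attempt and no reset: what is moved stays moved. The work goes in short steps, Python scripts to look and compute and a tool call to move; the robot and the scene stay as the last step left them, time stands still between calls to the robot, and variables do not carry over. Pictures are saved under pics/ and viewed, at most 10 in all, crops included, and the job is handed in when it is done.

Besides the shell and the picture viewer there is one more tool, called after "Request:" by a JSON object that holds its "fn" and its "kwargs". drive_tool: Moves the arm, as the interface text tells. Its arguments: {"type":"object","properties":{"grip":{"type":"array"},"linear":{"type":"array"},"turn":{"type":"array"},"force":{"type":"number"}},"required":["grip","linear","turn"]}

```bash
mkdir -p pics; ls; cat > h.py <<'E'
import numpy as np, cv2
from rig import robot
def w(pic,p): T=np.array(pic["T"]); return T[:3,:3]@np.array(p)+T[:3,3]
def px(pic,P):
    T=np.array(pic["T"]); c=T[:3,:3].T@(np.array(P)-T[:3,3]); u=np.array(pic["K"])@c; return u[:2]/u[2]
def marks(pic,qs,n=2):
    for q in qs:
        for m in robot.mark_of(pic,q)[:n]:
            P=w(pic,m["position"]); print(q,round(m["conf"],2),P.round(3),px(pic,P).round())
E
python3 - <<'E'
from h import *
s=robot.state(); print({k:np.round(v,3) for k,v in s.items()})
ims=[]
for n in ["side","top"]:
    p=robot.grab_frame(n); ims.append(p["frame"]); print(n,np.round(p["T"],3).tolist())
    marks(p,["flask","stopper","stopper_top","tab_end","tab_hinge","tray","ramekin","mouth"],3)
cv2.imwrite("pics/a.png",cv2.resize(np.hstack(ims),(800,300)))
cv2.imwrite("pics/top.png",ims[1]); cv2.imwrite("pics/side.png",ims[0])
E
```

```text
pics
{'time': np.float64(0.0), 'joint_pos': array([ 1.265,  0.424,  1.631,  0.   ,  1.089, -0.019]), 'dq': array([-0.001,  0.   ,  0.   ,  0.002, -0.001,  0.   ]), 'tau': array([-2.0000e-03, -5.4464e+01, -2.7367e+01,  6.4000e-02,  2.3000e-02,
       -0.0000e+00]), 'tool_pos': array([0.177, 0.599, 0.241]), 'tcp_rot': array([-0.   ,  0.143,  0.99 , -0.001]), 'contact_force': array([-0.122, -0.489, -0.024]), 'torque': array([ 0.035, -0.007,  0.014]), 'grasp_force': np.float64(0.0), 'width': np.float64(0.088)}
side [[-0.998, -0.053, 0.044, 0.502], [-0.067, 0.601, -0.796, 0.791], [0.016, -0.797, -0.604, 0.741], [0.0, 0.0, 0.0, 1.0]]
flask 0.78 [ 0.516 -0.187 -0.002] [266. 186.]
stopper 0.94 [ 0.345 -0.182  0.003] [317. 189.]
stopper 0.83 [ 0.522 -0.189  0.158] [266. 145.]
stopper_top 0.67 [ 0.345 -0.177  0.028] [318. 184.]
stopper_top 0.58 [ 0.754 -0.02  -0.004] [186. 216.]
tab_end 0.61 [ 0.537 -0.199  0.193] [262. 134.]
tab_end 0.38 [ 0.353 -0.204  0.035] [315. 177.]
tab_hinge 0.78 [ 0.344 -0.185  0.036] [319. 180.]
tab_hinge 0.51 [ 0.521 -0.189  0.195] [267. 135.]
tab_hinge 0.23 [ 0.52 
[... 497 characters left out ...]
8   0.001] [314. 255.]
stopper 0.94 [ 0.519 -0.19   0.16 ] [325. 201.]
stopper_top 0.93 [ 0.518 -0.188  0.192] [326. 201.]
stopper_top 0.8 [ 0.553 -0.358  0.028] [368. 194.]
stopper_top 0.7 [ 0.348 -0.18   0.032] [315. 254.]
tab_end 0.66 [ 0.352 -0.209  0.038] [324. 253.]
tab_end 0.59 [ 0.58  -0.36   0.035] [369. 185.]
tab_end 0.42 [ 0.541 -0.198  0.196] [329. 193.]
tab_hinge 0.74 [ 0.516 -0.188  0.197] [326. 201.]
tab_hinge 0.62 [ 0.346 -0.183  0.037] [316. 255.]
tab_hinge 0.58 [ 0.556 -0.36   0.036] [369. 192.]
tray 0.94 [ 0.492  0.175 -0.002] [211. 209.]
ramekin 0.71 [ 0.56  -0.001 -0.001] [263. 190.]
mouth 0.64 [0.758 0.185 0.   ] [211. 133.]
mouth 0.55 [ 0.514 -0.188  0.189] [326. 202.]
```

View pics/a.png

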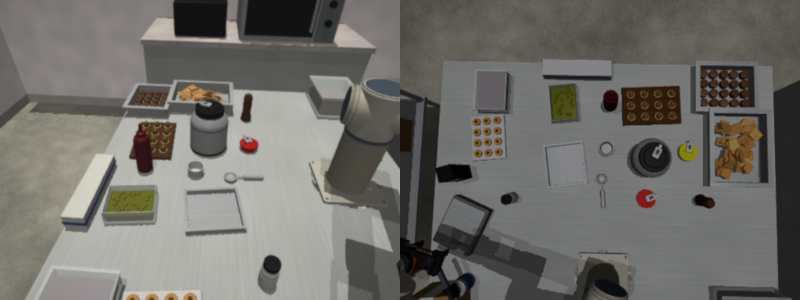

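```bash
python3 - <<'E'
import cv2
a=cv2.imread("pics/top.png")[160:260,260:390]; b=cv2.imread("pics/side.png")[90:190,205:335]
import numpy as np
cv2.imwrite("pics/crop.png",cv2.resize(np.hstack([a,b]),(780,300),interpolation=cv2.INTER_CUBIC))
E
```

```text
(no output)
```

View pics/crop.png

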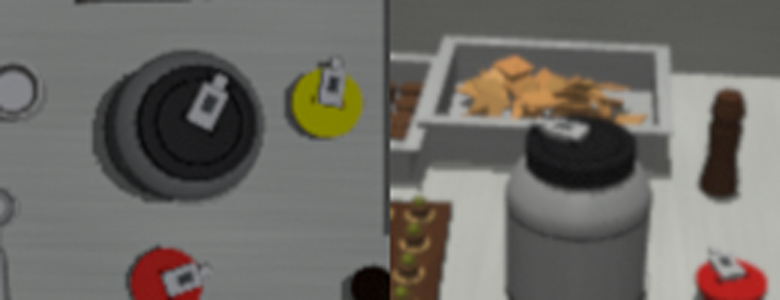

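Candidates in the top view: yellow stopper at px (367,194) and red stopper at (314,255), both on the bench. The black one at (326,201) is in the flask collar with its tab pointing up and to the right, at about -0.45 rad. The black one fits the description, and the crop confirms it. I'm moving above it now.

Request:
{"fn": "drive_tool", "kwargs": {"grip": [1,1,1,1,1,1,1,1,1,1], "linear": [[0,0,-0.04],[-0.02,-0.02,-0.07],[-0.04,-0.05,-0.09],[-0.07,-0.08,-0.1],[-0.1,-0.11,-0.1],[-0.125,-0.14,-0.1],[-0.15,-0.17,-0.1],[-0.175,-0.2,-0.1],[-0.2,-0.23,-0.1],[-0.22,-0.26,-0.1]], "turn": [0,0,0,0,0,0,0,0,0,0]}}

```text
time: 1.73
tool_pos: [0.3149, 0.286, 0.3419]
tcp_rot: [0.0, 0.143, 0.99, 0.0]
contact_force: [0.1, 0.2, 0.8]
width: 0.0875
grasp_force: 0.0
```

Request:
{"fn": "drive_tool", "kwargs": {"grip": [1,1,1,1,1,1,1,1,1,1], "linear": [[-0.025,-0.03,0],[-0.05,-0.06,0],[-0.075,-0.09,0],[-0.1,-0.12,0],[-0.125,-0.15,0],[-0.15,-0.18,0],[-0.175,-0.21,0],[-0.2,-0.24,0],[-0.225,-0.27,0],[-0.25,-0.3,0]], "turn": [0,0,0,0,0,0,0,0,0,0]}}

```text
time: 2.57
tool_pos: [0.4695, -0.0727, 0.342]
tcp_rot: [0.0, 0.143, 0.99, 0.0]
contact_force: [-0.1, 0.3, 0.4]
width: 0.0874
grasp_force: 0.0
```

```bash
cat > look.py <<'E'
import sys
from h import *
p=robot.grab_frame("wrist"); cv2.imwrite("pics/%s.png"%sys.argv[1],p["frame"])
print(np.round(p["T"],3).tolist())
marks(p,["stopper_top","tab_hinge","tab_end","mouth","tab"],3)
E
python3 look.py w1
```

```text
[[0.282, 0.914, 0.29, 0.389], [0.959, -0.269, -0.085, -0.048], [0.0, 0.302, -0.953, 0.487], [0.0, 0.0, 0.0, 1.0]]
stopper_top 0.94 [ 0.517 -0.191  0.191] [171. 244.]
stopper_top 0.68 [ 0.547 -0.358  0.033] [117. 239.]
stopper_top 0.58 [ 0.347 -0.179  0.032] [168.  99.]
tab_hinge 0.76 [ 0.552 -0.357  0.036] [118. 242.]
tab_hinge 0.72 [ 0.516 -0.182  0.201] [175. 245.]
tab_hinge 0.6 [ 0.346 -0.183  0.039] [164.  99.]
tab_end 0.96 [ 0.356 -0.203  0.038] [154. 110.]
tab_end 0.61 [ 0.545 -0.2    0.2  ] [171. 270.]Traceback (most recent call last):
  File "look.py", line 5, in <module>
    marks(p,["stopper_top","tab_hinge","tab_end","mouth","tab"],3)
    ~~~~~^^^^^^^^^^^^^^^^^^^^^^^^^^^^^^^^^^^^^^^^^^^^^^^^^^^^^^^^^
  File "h.py", line 8, in marks
    for m in robot.mark_of(pic,q)[:n]:
             ~~~~~~~~~~~~~^^^^^^^
ValueError: it knows: canape_board, flask, mouth, pepper_mill, ramekin, relish_tub, spice_jar, spoon, squeeze_bottle, stopper, stopper_top, tab_end, tab_hinge, tray
```

Request:
{"fn": "drive_tool", "kwargs": {"grip": [1,1,1,1,1,1], "linear": [[-0.025,-0.03,0],[-0.05,-0.06,0],[-0.07,-0.09,0],[-0.08,-0.098,0],[-0.08,-0.098,0],[-0.08,-0.098,0]], "turn": [0.08,0.16,0.16,0.16,0.16,0.16]}}

```text
time: 3.32
tool_pos: [0.5179, -0.1858, 0.3414]
tcp_rot: [-0.001, 0.221, 0.975, 0.0]
contact_force: [-1.6, 0.4, -0.6]
width: 0.0876
grasp_force: 0.0
```

```bash
python3 look.py w2
```

```text
[[0.43, 0.861, 0.271, 0.442], [0.903, -0.411, -0.129, -0.149], [0.0, 0.301, -0.954, 0.486], [0.0, 0.0, 0.0, 1.0]]
stopper_top 0.92 [ 0.522 -0.191  0.191] [252. 186.]
stopper_top 0.88 [ 0.552 -0.355  0.032] [177. 213.]
stopper_top 0.82 [ 0.349 -0.18   0.032] [210.  52.]
tab_hinge 0.88 [ 0.547 -0.355  0.037] [175. 212.]
tab_hinge 0.83 [ 0.517 -0.184  0.198] [256. 182.]
tab_hinge 0.67 [ 0.347 -0.18   0.039] [208.  50.]
tab_end 0.92 [ 0.541 -0.198  0.2  ] [254. 206.]
tab_end 0.71 [ 0.355 -0.201  0.041] [198.  62.]
tab_end 0.65 [ 0.576 -0.363  0.036] [180. 227.]Traceback (most recent call last):
  File "look.py", line 5, in <module>
    marks(p,["stopper_top","tab_hinge","tab_end","mouth","tab"],3)
    ~~~~~^^^^^^^^^^^^^^^^^^^^^^^^^^^^^^^^^^^^^^^^^^^^^^^^^^^^^^^^^
  File "h.py", line 8, in marks
    for m in robot.mark_of(pic,q)[:n]:
             ~~~~~~~~~~~~~^^^^^^^
ValueError: it knows: canape_board, flask, mouth, pepper_mill, ramekin, relish_tub, spice_jar, spoon, squeeze_bottle, stopper, stopper_top, tab_end, tab_hinge, tray
```

View pics/w2.png

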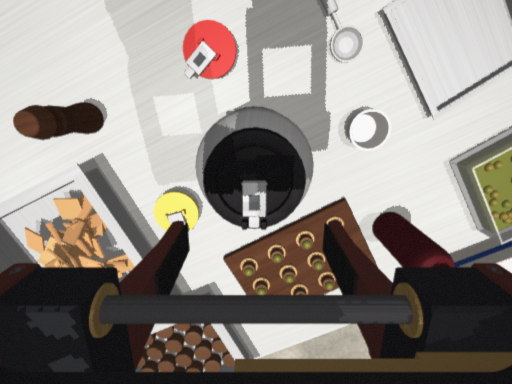

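The black stopper's tab points straight down the image, from (255,182) to (255,228), square to the finger line between the two fingers. The hinge is at about (0.518,-0.187). I'm descending over the tab's sides now.

Request:
{"fn": "drive_tool", "kwargs": {"grip": [0.6,0.6,0.6,0.6,0.6,0.6,0.6,0.6,0.6], "linear": [[-0.026,-0.001,0.03],[-0.026,-0.001,0.06],[-0.026,-0.001,0.09],[-0.026,-0.001,0.105],[-0.026,-0.001,0.115],[-0.026,-0.001,0.122],[-0.026,-0.001,0.126],[-0.026,-0.001,0.128],[-0.026,-0.001,0.128]], "turn": [0,0,0,0,0,0,0,0,0]}}

```text
time: 4.32
tool_pos: [0.5416, -0.1994, 0.2143]
tcp_rot: [0.001, 0.221, 0.975, -0.0]
contact_force: [0.4, -0.8, 0.2]
width: 0.0528
grasp_force: 0.0
```

```bash
sed -i 's/,"tab"\]/]/' look.py; python3 look.py w3
```

```text
[[0.431, 0.86, 0.273, 0.466], [0.902, -0.411, -0.131, -0.162], [-0.0, 0.303, -0.953, 0.359], [0.0, 0.0, 0.0, 1.0]]
stopper_top 0.96 [ 0.519 -0.19   0.191] [252. 199.]
stopper_top 0.79 [ 0.549 -0.355  0.031] [150. 229.]
stopper_top 0.23 [ 0.516 -0.185  0.158] [257. 178.]
tab_hinge 0.91 [ 0.55  -0.357  0.036] [148. 232.]
tab_hinge 0.63 [ 0.515 -0.184  0.196] [258. 192.]
tab_end 0.75 [ 0.356 -0.205  0.039] [171.  18.]
tab_end 0.75 [ 0.577 -0.362  0.034] [156. 249.]
tab_end 0.56 [ 0.543 -0.2    0.2  ] [254. 242.]
```

View pics/w3.png

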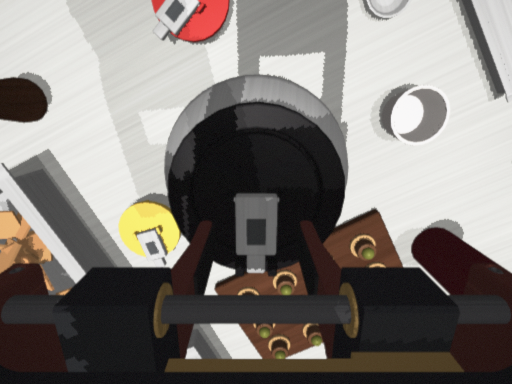

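Tab at (256,225), centred between the fingertips at (208,225) and (307,225). I'm closing on it.

Request:
{"fn": "drive_tool", "kwargs": {"grip": [0.4,0.25,0.2,0.2,0.2,0.2], "linear": [[0,0,0.001],[0,0,0.0015],[0,0,0.0015],[0,0,0.0015],[0,0,0.0015],[0,0,0.0015]], "turn": [0,0,0,0,0,0], "force": 15}}

```text
time: 5.07
tool_pos: [0.5412, -0.1993, 0.2122]
tcp_rot: [0.0, 0.222, 0.975, 0.0]
contact_force: [-0.1, 1.0, 0.5]
width: 0.0258
grasp_force: 15.0
```

Request:
{"fn": "drive_tool", "kwargs": {"grip": [0.2,0.2,0.2,0.2,0.2,0.2,0.2,0.2,0.2,0.2], "linear": [[0.0002,0,-0.0025],[0.0005,0,-0.005],[0.0011,0,-0.0075],[0.002,0,-0.01],[0.0031,0,-0.0122],[0.0045,0,-0.0144],[0.006,0,-0.0164],[0.0077,0,-0.0183],[0.0096,0,-0.02],[0.0096,0,-0.02]], "turn": [0,0,0,0,0,0,0,0,0,0]}}

```text
time: 5.9
tool_pos: [0.533, -0.1954, 0.2333]
tcp_rot: [0.001, 0.221, 0.975, -0.0]
contact_force: [0.8, 0.3, -1.8]
width: 0.0249
grasp_force: 15.0
```

Request:
{"fn": "drive_tool", "kwargs": {"grip": [0.2,0.2,0.2,0.2,0.2,0.2,0.2,0.2,0.2], "linear": [[0.0022,0,-0.0014],[0.0044,0,-0.0027],[0.0067,0,-0.0038],[0.009,0,-0.0045],[0.0116,0,-0.005],[0.014,0,-0.0053],[0.016,0,-0.0055],[0.017,0,-0.0055],[0.017,0,-0.0055]], "turn": [0,0,0,0,0,0,0,0,0]}}

```text
time: 6.65
tool_pos: [0.5196, -0.189, 0.2401]
tcp_rot: [0.004, 0.222, 0.975, -0.001]
contact_force: [6.3, -1.7, 4.9]
width: 0.0245
grasp_force: 15.0
```

```bash
python3 look.py w4;python3 - <<'E'
from h import *
p=robot.grab_frame("side"); a=p["frame"][90:190,205:335]; b=cv2.imread("pics/w4.png")
cv2.imwrite("pics/c4.png",np.hstack([cv2.resize(a,(390,300),interpolation=cv2.INTER_CUBIC),cv2.resize(b,(400,300))]))
E
```

```text
[[0.431, 0.858, 0.279, 0.443], [0.902, -0.41, -0.133, -0.151], [-0.0, 0.309, -0.951, 0.384], [0.0, 0.0, 0.0, 1.0]]
stopper_top 0.82 [ 0.548 -0.354  0.033] [158. 235.]
stopper_top 0.7 [ 0.518 -0.191  0.191] [251. 216.]
stopper_top 0.62 [ 0.348 -0.179  0.034] [197.  30.]
tab_hinge 0.88 [ 0.515 -0.181  0.197] [261. 212.]
tab_hinge 0.82 [ 0.348 -0.181  0.038] [194.  30.]
tab_hinge 0.76 [ 0.55  -0.356  0.037] [156. 238.]
tab_end 0.85 [ 0.355 -0.201  0.039] [182.  46.]
tab_end 0.81 [ 0.527 -0.195  0.22 ] [251. 248.]
tab_end 0.77 [ 0.578 -0.363  0.037] [163. 256.]
```

View pics/c4.png

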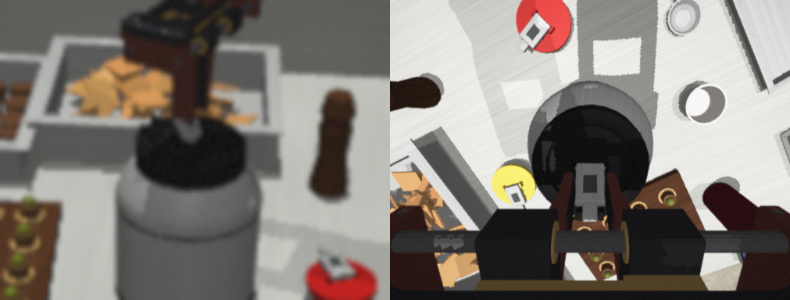

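The side view at left shows the tab still leaning in the fingers, at roughly 1.15 rad. I'll release it, then push it up to the end stop from the nose side with closed fingers.

Request:
{"fn": "drive_tool", "kwargs": {"grip": [0.6,0.6,0.6,0.6,0.3,0,0,0,0,0], "linear": [[0,0,0],[0,0,0],[0,0,-0.025],[0,0,-0.055],[-0.025,0,-0.055],[-0.048,0,-0.055],[-0.048,0,-0.055],[-0.048,0,-0.035],[-0.048,0,-0.01],[-0.048,0,0]], "turn": [0,0,0,0,0,0,0,0,0,0]}}

```text
time: 7.78
tool_pos: [0.558, -0.2077, 0.2344]
tcp_rot: [-0.003, 0.222, 0.975, 0.0]
contact_force: [-0.3, 0.9, -0.2]
width: 0.0143
grasp_force: 0.0
```

Request:
{"fn": "drive_tool", "kwargs": {"grip": [0,0,0,0,0,0,0,0,0,0], "linear": [[0.004,0,0],[0.008,0,0],[0.011,0,0],[0.014,0,0],[0.017,0,0],[0.02,0,0],[0.023,0,0],[0.026,0,0],[0.028,0,0],[0.029,0,0]], "turn": [0,0,0,0,0,0,0,0,0,0]}}

```text
time: 8.62
tool_pos: [0.5338, -0.1958, 0.2376]
tcp_rot: [-0.0, 0.222, 0.975, 0.0]
contact_force: [2.2, -0.7, 2.0]
width: 0.0002
grasp_force: 1.1
```

Request:
{"fn": "drive_tool", "kwargs": {"grip": [0,0,0,0], "linear": [[0.001,0,0],[0.002,0,0],[0.003,0,0],[0.003,0,0]], "turn": [0,0,0,0]}}

```text
time: 8.95
tool_pos: [0.5315, -0.1948, 0.2376]
tcp_rot: [-0.0, 0.222, 0.975, 0.0]
contact_force: [2.4, -1.1, 0.9]
width: 0.0005
grasp_force: 1.1
```

Request:
{"fn": "drive_tool", "kwargs": {"grip": [0,0,0], "linear": [[0.001,0,0],[0.002,0,0],[0.002,0,0]], "turn": [0,0,0]}}

```text
time: 9.2
tool_pos: [0.5304, -0.1943, 0.2375]
tcp_rot: [0.001, 0.222, 0.975, -0.0]
contact_force: [5.3, -2.6, -3.4]
width: 0.0006
grasp_force: 3.0
```

Request:
{"fn": "drive_tool", "kwargs": {"grip": [0,0,0], "linear": [[0.001,0,0],[0.0015,0,0],[0.0015,0,0]], "turn": [0,0,0]}}

```text
time: 9.45
tool_pos: [0.5295, -0.1939, 0.2372]
tcp_rot: [0.001, 0.222, 0.975, -0.0]
contact_force: [7.4, -3.7, -5.7]
width: 0.0007
grasp_force: 4.4
```

Request:
{"fn": "drive_tool", "kwargs": {"grip": [0,0,0,0,0.5,0.5,0.5], "linear": [[-0.01,0,0],[-0.02,0,-0.02],[-0.02,0,-0.05],[-0.02,0,-0.08],[-0.02,0,-0.1],[-0.02,0,-0.1],[-0.02,0,-0.1]], "turn": [0,0,0,0,0,0,0]}}

```text
time: 10.03
tool_pos: [0.5466, -0.2019, 0.3381]
tcp_rot: [0.0, 0.222, 0.975, -0.0]
contact_force: [-0.3, 0.3, -0.1]
width: 0.0167
grasp_force: 0.0
```

```bash
python3 look.py w5;python3 - <<'E'
from h import *
p=robot.grab_frame("side"); a=p["frame"][90:190,205:335]; b=cv2.imread("pics/w5.png")[100:325,100:400]
marks(p,["tab_end","tab_hinge","stopper_top"],3)
q=robot.grab_frame("top"); marks(q,["tab_end","tab_hinge","stopper_top"],3)
cv2.imwrite("pics/c5.png",np.hstack([cv2.resize(a,(390,300),interpolation=cv2.INTER_CUBIC),cv2.resize(b,(400,300))]))
E
```

```text
[[0.431, 0.86, 0.273, 0.471], [0.902, -0.411, -0.13, -0.165], [-0.0, 0.302, -0.953, 0.483], [0.0, 0.0, 0.0, 1.0]]
stopper_top 0.79 [ 0.518 -0.19   0.191] [253. 154.]
stopper_top 0.75 [ 0.549 -0.355  0.03 ] [176. 194.]
stopper_top 0.66 [ 0.752 -0.2    0.004] [301. 246.]
tab_hinge 0.86 [ 0.518 -0.181  0.199] [261. 152.]
tab_hinge 0.76 [ 0.549 -0.357  0.037] [174. 196.]
tab_hinge 0.67 [ 0.348 -0.183  0.037] [207.  26.]
tab_end 0.71 [ 0.576 -0.364  0.035] [178. 211.]
tab_end 0.62 [ 0.516 -0.187  0.229] [255. 159.]
tab_end 0.58 [ 0.353 -0.205  0.04 ] [195.  36.]
tab_end 0.65 [ 0.355 -0.202  0.037] [315. 177.]
tab_end 0.62 [ 0.513 -0.184  0.221] [270. 128.]
tab_end 0.47 [ 0.555 -0.009  0.005] [251. 220.]
tab_hinge 0.67 [ 0.344 -0.186  0.037] [319. 180.]
tab_hinge 0.66 [ 0.519 -0.189  0.196] [268. 134.]
tab_hinge 0.23 [ 0.335 -0.417 -0.002] [315. 153.]
stopper_top 0.91 [ 0.347 -0.178  0.029] [318. 183.]
stopper_top 0.9 [ 0.514 -0.187  0.191] [269. 136.]
tab_hinge 0.71 [ 0.516 -0.187  0.198] [326. 201.]
tab_hinge 0.7 [ 0.35  -0.181  0.038] [316. 253.]
tab_hinge 0.24 [ 0.38   0.009 -0.001] [259. 242.]
stopper_top 0.74 [ 0.519 -0.185  0.189] [324. 200.]
stopper_top 0.58 [ 0.348 -0.18   0.029] [315. 254.]
```

View pics/c5.png

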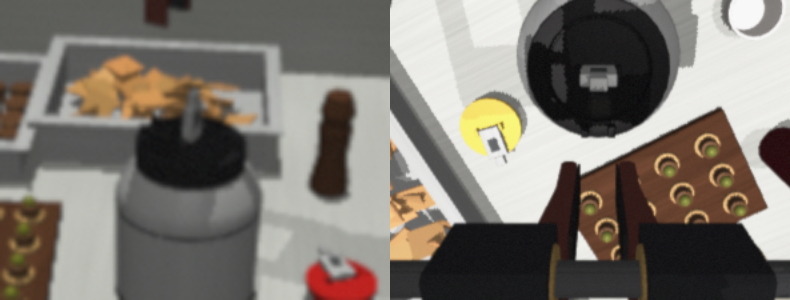

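Tab is upright (wing at left-image (193,115), thin from above at right-image (600,77)). I'll turn the gripper a quarter turn to grip its broad faces.

Request:
{"fn": "drive_tool", "kwargs": {"grip": [0.5,0.5,0.5,0.5,0.5,0.5,0.5,0.5,0.5,0.5], "linear": [[0.015,0,0],[0.033,0.001,0],[0.033,0.001,0],[0.033,0.001,0],[0.033,0.001,0],[0.033,0.001,0],[0.033,0.001,0],[0.033,0.001,0],[0.033,0.001,0],[0.033,0.001,0]], "turn": [0.12,0.24,0.36,0.48,0.6,0.72,0.84,0.96,1.08,1.2]}}

```text
time: 11.52
tool_pos: [0.5172, -0.1868, 0.3378]
tcp_rot: [0.0, 0.735, 0.678, 0.0]
contact_force: [-1.1, -0.5, 0.8]
width: 0.0437
grasp_force: 0.0
```

Request:
{"fn": "drive_tool", "kwargs": {"grip": [0.5,0.5,0.5,0.5,0.5,0.5], "linear": [[0,0,0],[0,0,0.01],[0,0,0.02],[0,0,0.03],[0,0,0.04],[0,0,0.04]], "turn": [0.12,0.24,0.37,0.37,0.37,0.37]}}

```text
time: 12.02
tool_pos: [0.5161, -0.1864, 0.2954]
tcp_rot: [-0.001, 0.845, 0.535, -0.001]
contact_force: [-0.2, 0.7, 0.2]
width: 0.0441
grasp_force: 0.0
```

```bash
python3 look.py w6; python3 -c "
from h import *
s=robot.state();print(s['joint_pos'].round(3) if hasattr(s['joint_pos'],'round') else s['joint_pos'])"
```

```text
[[0.904, -0.406, -0.134, 0.552], [-0.427, -0.862, -0.272, -0.11], [-0.005, 0.304, -0.953, 0.44], [0.0, 0.0, 0.0, 1.0]]
stopper_top 0.97 [ 0.516 -0.192  0.194] [260. 201.]
stopper_top 0.66 [ 0.347 -0.173  0.035] [155. 199.]
stopper_top 0.6 [ 0.546 -0.357  0.032] [317. 245.]
tab_hinge 0.94 [ 0.549 -0.355  0.038] [319. 245.]
tab_hinge 0.93 [ 0.348 -0.181  0.037] [158. 204.]
tab_hinge 0.91 [ 0.513 -0.183  0.196] [252. 194.]
tab_end 0.94 [ 0.358 -0.202  0.038] [170. 212.]
tab_end 0.92 [ 0.575 -0.364  0.038] [336. 243.]
tab_end 0.58 [ 0.519 -0.185  0.227] [259. 206.]
mouth 0.71 [ 0.515 -0.191  0.193] [258. 200.]
[-0.368  0.25   1.743 -0.     1.148  0.077]
```

View pics/w6.png

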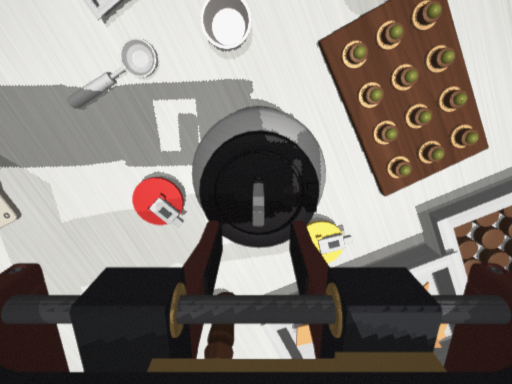

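Tab is edge-on at (258,203), midway between the fingers (about x=256). I'm descending and gripping it.

Request:
{"fn": "drive_tool", "kwargs": {"grip": [0.5,0.5,0.5,0.5,0.4,0.2,0.08,0.08,0.08,0.08], "linear": [[0,0.001,0.02],[0,0.001,0.04],[0,0.001,0.055],[0,0.001,0.065],[0,0.001,0.067],[0,0.001,0.067],[0,0.001,0.067],[0,0.001,0.067],[0,0.001,0.067],[0,0.001,0.067]], "turn": [0,0,0,0,0,0,0,0,0,0], "force": 35}}

```text
time: 13.1
tool_pos: [0.518, -0.1871, 0.2313]
tcp_rot: [0.0, 0.846, 0.533, 0.0]
contact_force: [0.4, 0.4, 2.5]
width: 0.0088
grasp_force: 35.0
```

Request:
{"fn": "drive_tool", "kwargs": {"grip": [0.08,0.08,0.08,0.08,0.08], "linear": [[0,0,0],[0,0,-0.0002],[0,0,-0.0004],[0,0,-0.0006],[0,0,-0.0006]], "turn": [-0.07,-0.14,-0.21,-0.3,-0.3]}}

```text
time: 13.52
tool_pos: [0.5185, -0.1874, 0.232]
tcp_rot: [0.001, 0.756, 0.655, 0.0]
contact_force: [-0.2, 0.4, 2.7]
width: 0.0083
grasp_force: 35.0
```

```bash
cat > st.py <<'E'
from h import *
s=robot.state(); q=s["tcp_rot"]; print("psi",round(2*np.arctan2(-q[1],q[2])+np.pi/2,3),"F",np.round(s["contact_force"],1),"M",np.round(s["torque"],2),"z",np.round(s["tool_pos"],4),"t",s["time"],"q",np.round(s["joint_pos"],2))
E
python3 st.py
```

```text
psi -0.143 F [-0.2  0.4  2.7] M [-0.12  0.19  0.01] z [ 0.5185 -0.1874  0.232 ] t 13.5167 q [-0.37  0.33  1.8  -0.    1.01 -0.23]
```

Request:
{"fn": "drive_tool", "kwargs": {"grip": [0.08,0.08,0.08,0.08,0.08,0.08,0.08,0.08], "linear": [[0,0,-0.0001],[0,0,-0.0003],[0,0,-0.0005],[0,0,-0.0006],[0,0,-0.0008],[0,0,-0.001],[0,0,-0.001],[0,0,-0.001]], "turn": [-0.1,-0.2,-0.3,-0.4,-0.5,-0.6,-0.6,-0.6]}}

```text
time: 14.18
tool_pos: [0.5185, -0.1873, 0.2328]
tcp_rot: [0.001, 0.532, 0.847, 0.0]
contact_force: [0.4, -0.4, 3.0]
width: 0.0088
grasp_force: 35.0
```

```bash
python3 st.py
```

```text
psi 0.449 F [ 0.4 -0.4  3. ] M [-0.02 -0.01  0.03] z [ 0.5185 -0.1873  0.2328] t 14.1833 q [-0.37  0.33  1.8   0.    1.01 -0.82]
```

Request:
{"fn": "drive_tool", "kwargs": {"grip": [0.08,0.08,0.08], "linear": [[0,0,-0.0007],[0,0,-0.0015],[0,0,-0.0015]], "turn": [0,0,0]}}

```text
time: 14.43
tool_pos: [0.5178, -0.187, 0.2332]
tcp_rot: [-0.0, 0.531, 0.848, -0.0]
contact_force: [0.4, -0.4, -4.0]
width: 0.0084
grasp_force: 35.0
```

Request:
{"fn": "drive_tool", "kwargs": {"grip": [0.08,0.08,0.08], "linear": [[0,0,-0.0007],[0,0,-0.0015],[0,0,-0.0015]], "turn": [0,0,0]}}

```text
time: 14.68
tool_pos: [0.5175, -0.1869, 0.2335]
tcp_rot: [-0.001, 0.53, 0.848, -0.0]
contact_force: [5.6, -0.6, -17.9]
width: 0.009
grasp_force: 35.0
```

Request:
{"fn": "drive_tool", "kwargs": {"grip": [0.08,0.08,0.08], "linear": [[0,0,0.0012],[0,0,0.0012],[0,0,0.0012]], "turn": [0,-0.06,-0.1]}}

```text
time: 14.93
tool_pos: [0.5171, -0.1866, 0.2335]
tcp_rot: [-0.002, 0.486, 0.874, 0.0]
contact_force: [0.2, 1.1, -6.7]
width: 0.0085
grasp_force: 35.0
```

Request:
{"fn": "drive_tool", "kwargs": {"grip": [0.08,0.08,0.08], "linear": [[0,0,0],[0,0,0],[0,0,0]], "turn": [-0.05,-0.1,-0.1]}}

```text
time: 15.18
tool_pos: [0.5171, -0.1867, 0.2336]
tcp_rot: [-0.001, 0.442, 0.897, -0.0]
contact_force: [-1.6, 0.5, -6.4]
width: 0.0083
grasp_force: 35.0
```

Request:
{"fn": "drive_tool", "kwargs": {"grip": [0.08,0.08,0.08], "linear": [[0,0,0],[0,0,0],[0,0,0]], "turn": [-0.05,-0.1,-0.1]}}

```text
time: 15.43
tool_pos: [0.5175, -0.1871, 0.2338]
tcp_rot: [-0.001, 0.397, 0.918, -0.0]
contact_force: [-0.6, -0.8, -6.6]
width: 0.0086
grasp_force: 35.0
```

Request:
{"fn": "drive_tool", "kwargs": {"grip": [0.08,0.08,0.08], "linear": [[0,0,0],[0,0,0],[0,0,0]], "turn": [-0.05,-0.1,-0.1]}}

```text
time: 15.68
tool_pos: [0.518, -0.1874, 0.234]
tcp_rot: [-0.0, 0.351, 0.936, -0.0]
contact_force: [0.1, -0.3, -8.3]
width: 0.0086
grasp_force: 35.0
```

Request:
{"fn": "drive_tool", "kwargs": {"grip": [0.08,0.08,0.08], "linear": [[0,0,0],[0,0,0],[0,0,0]], "turn": [-0.05,-0.1,-0.1]}}

```text
time: 15.93
tool_pos: [0.5181, -0.1873, 0.2341]
tcp_rot: [0.0, 0.304, 0.953, -0.0]
contact_force: [0.5, -1.1, -7.9]
width: 0.0092
grasp_force: 35.0
```

Request:
{"fn": "drive_tool", "kwargs": {"grip": [0.08,0.08,0.08], "linear": [[0,0,0],[0,0,0],[0,0,0]], "turn": [-0.05,-0.1,-0.1]}}

```text
time: 16.18
tool_pos: [0.5181, -0.1873, 0.2341]
tcp_rot: [0.0, 0.256, 0.967, -0.0]
contact_force: [2.0, -0.6, -7.0]
width: 0.0087
grasp_force: 35.0
```

```bash
python3 st.py
```

```text
psi 1.052 F [ 2.  -0.6 -7. ] M [-0.25 -0.23 -0.04] z [ 0.5181 -0.1873  0.2341] t 16.1833 q [-0.37  0.32  1.8  -0.    1.02 -1.42]
```

Request:
{"fn": "drive_tool", "kwargs": {"grip": [0.08,0.08,0.08], "linear": [[0,0,0],[0,0,0],[0,0,0]], "turn": [-0.05,-0.1,-0.1]}}

```text
time: 16.43
tool_pos: [0.5182, -0.1873, 0.2341]
tcp_rot: [0.0, 0.208, 0.978, -0.0]
contact_force: [0.8, -0.6, -8.4]
width: 0.0085
grasp_force: 35.0
```

Request:
{"fn": "drive_tool", "kwargs": {"grip": [0.08,0.08,0.08], "linear": [[0,0,0],[0,0,0],[0,0,0]], "turn": [-0.05,-0.1,-0.1]}}

```text
time: 16.68
tool_pos: [0.5182, -0.1872, 0.2341]
tcp_rot: [0.0, 0.159, 0.987, 0.0]
contact_force: [1.6, 0.2, -7.2]
width: 0.0087
grasp_force: 35.0
```

Request:
{"fn": "drive_tool", "kwargs": {"grip": [0.08,0.08,0.08], "linear": [[0,0,0],[0,0,0],[0,0,0]], "turn": [-0.05,-0.1,-0.1]}}

```text
time: 16.93
tool_pos: [0.5182, -0.1872, 0.2341]
tcp_rot: [0.0, 0.109, 0.994, 0.0]
contact_force: [2.0, -0.3, -7.8]
width: 0.0087
grasp_force: 35.0
```

Request:
{"fn": "drive_tool", "kwargs": {"grip": [0.08,0.08,0.08], "linear": [[0,0,0],[0,0,0],[0,0,0]], "turn": [-0.04,-0.08,-0.08]}}

```text
time: 17.18
tool_pos: [0.5182, -0.1872, 0.2342]
tcp_rot: [0.0, 0.07, 0.998, 0.0]
contact_force: [0.6, -1.5, -7.3]
width: 0.009
grasp_force: 35.0
```

```bash
python3 st.py
```

```text
psi 1.431 F [ 0.6 -1.5 -7.3] M [-0.15 -0.3  -0.08] z [ 0.5182 -0.1872  0.2342] t 17.1833 q [-0.37  0.32  1.8   0.    1.02 -1.8 ]
```

Request:
{"fn": "drive_tool", "kwargs": {"grip": [0.08,0.08,0.08], "linear": [[0,0,0],[0,0,0],[0,0,0]], "turn": [-0.04,-0.08,-0.08]}}

```text
time: 17.43
tool_pos: [0.5182, -0.1872, 0.2343]
tcp_rot: [0.0, 0.03, 1.0, -0.0]
contact_force: [0.5, 0.3, -6.1]
width: 0.0088
grasp_force: 35.0
```

Request:
{"fn": "drive_tool", "kwargs": {"grip": [0.08,0.08,0.08], "linear": [[0,0,0],[0,0,0],[0,0,0]], "turn": [-0.04,-0.08,-0.08]}}

```text
time: 17.68
tool_pos: [0.5183, -0.1873, 0.2347]
tcp_rot: [0.0, -0.01, 1.0, -0.0]
contact_force: [-0.4, -0.3, -2.2]
width: 0.0087
grasp_force: 35.0
```

The upward force fell to the stopper's weight, so it has come free. I'll go a little deeper into the window and lift gently.

Request:
{"fn": "drive_tool", "kwargs": {"grip": [0.08,0.08,0.08,0.08], "linear": [[0,0,0],[0,0,-0.0005],[0,0,-0.0012],[0,0,-0.0012]], "turn": [-0.04,-0.06,-0.06,-0.06]}}

```text
time: 18.02
tool_pos: [0.5182, -0.1873, 0.2357]
tcp_rot: [0.0, -0.04, 0.999, -0.0]
contact_force: [0.2, -0.5, -1.9]
width: 0.0085
grasp_force: 35.0
```

Request:
{"fn": "drive_tool", "kwargs": {"grip": [0.08,0.08,0.08,0.08,0.08,0.08], "linear": [[0,0,-0.0008],[0,0,-0.0016],[0,0,-0.0024],[0,0,-0.003],[0,0,-0.003],[0,0,-0.003]], "turn": [0,0,0,0,0,0]}}

```text
time: 18.52
tool_pos: [0.5181, -0.1872, 0.2383]
tcp_rot: [0.0, -0.042, 0.999, -0.0]
contact_force: [-0.6, -0.2, -1.9]
width: 0.0087
grasp_force: 35.0
```

Request:
{"fn": "drive_tool", "kwargs": {"grip": [0.08,0.08,0.08,0.08,0.08,0.08,0.08,0.08,0.08], "linear": [[0,0,-0.003],[0,0,-0.006],[0,0,-0.01],[0,0,-0.015],[0,0,-0.02],[0,0,-0.026],[0,0,-0.034],[0,0,-0.045],[0,0,-0.06]], "turn": [0,0,0,0,0,0,0,0,0]}}

```text
time: 19.27
tool_pos: [0.5176, -0.187, 0.2987]
tcp_rot: [-0.001, -0.042, 0.999, 0.0]
contact_force: [0.2, 0.2, -1.6]
width: 0.0085
grasp_force: 35.0
```

```bash
python3 st.py; python3 - <<'E'
from h import *
for n in ["top","side"]:
    p=robot.grab_frame(n); marks(p,["tray","stopper","stopper_top"],3)
    if n=="side": cv2.imwrite("pics/s7.png",p["frame"][60:300,180:420])
    m=robot.regions_of(p,"tray")
    if m:
        r=cv2.minAreaRect(np.argwhere(m[0]["mask"])[:,::-1].astype(np.float32)); print(n,m[0]["conf"],r)
        T=np.array(p["T"]);d=T[:3,:3]@np.linalg.inv(p["K"])@[*r[0],1]; k=(0.022-T[2,3])/d[2]; print((T[:3,3]+k*d).round(3))
E
```

```text
psi 1.654 F [ 0.2  0.2 -1.6] M [ 0.01  0.02 -0.03] z [ 0.5176 -0.187   0.2987] t 19.2667 q [-0.37  0.25  1.74  0.    1.15 -2.02]
tray 0.57 [ 0.486  0.176 -0.004] [211. 210.]
stopper 0.65 [ 0.521 -0.191  0.225] [329. 199.]
stopper_top 0.53 [ 0.758 -0.201  0.002] [321. 135.]
stopper_top 0.51 [ 0.521 -0.187  0.258] [329. 199.]
top 0.8 ((210.63482666015625, 210.39588928222656), (56.43431854248047, 52.69540023803711), 83.2901611328125)
[0.485 0.174 0.022]
tray 0.84 [ 0.485  0.177 -0.003] [272. 272.]
stopper 0.78 [ 0.52  -0.188  0.226] [268. 126.]
stopper 0.73 [ 0.345 -0.181 -0.002] [317. 190.]
stopper_top 0.75 [ 0.345 -0.176  0.025] [318. 185.]
stopper_top 0.59 [ 0.516 -0.186  0.258] [269. 117.]
stopper_top 0.57 [ 0.755 -0.019  0.002] [186. 215.]
side 0.71 ((275.0534362792969, 267.90863037109375), (58.31096649169922, 79.27472686767578), 86.633544921875)
[0.479 0.184 0.022]
```

View pics/s7.png

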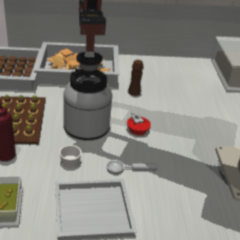

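Side view crop: the stopper hangs level from the gripper above the flask mouth at (88,75). The tray at (93,210) is clear. I'll carry it there.

Request:
{"fn": "drive_tool", "kwargs": {"grip": [0.08,0.08,0.08,0.08,0.08,0.08,0.08,0.08,0.08,0.08], "linear": [[0,0.01,0],[0,0.03,0],[0,0.06,0],[0,0.09,0],[0,0.12,0],[0.001,0.15,0],[0.001,0.18,0],[0.001,0.21,0],[0.001,0.24,0],[0.001,0.27,0]], "turn": [0,0,0,0,0,0,0,0,0,0]}}

```text
time: 20.6
tool_pos: [0.4938, 0.0837, 0.2982]
tcp_rot: [-0.0, -0.042, 0.999, 0.0]
contact_force: [0.8, 0.2, -1.3]
width: 0.0085
grasp_force: 35.0
```

Request:
{"fn": "drive_tool", "kwargs": {"grip": [0.08,0.08,0.08,0.08,0.08,0.08,0.08,0.08,0.08,0.08], "linear": [[0,0.03,0],[0,0.06,0.02],[0,0.08,0.045],[0,0.09,0.075],[0,0.094,0.105],[0,0.094,0.135],[0,0.094,0.16],[0,0.094,0.18],[0,0.094,0.19],[0,0.094,0.19]], "turn": [0,0,0,0,0,0,0,0,0,0]}}

```text
time: 21.43
tool_pos: [0.4851, 0.1753, 0.1063]
tcp_rot: [-0.002, -0.042, 0.999, -0.001]
contact_force: [-0.1, 0.3, -1.8]
width: 0.0088
grasp_force: 35.0
```

```bash
python3 st.py; python3 - <<'E'
from h import *
for n in ["top","side"]:
    p=robot.grab_frame(n); marks(p,["tray","stopper","stopper_top"],3)
    if n=="side": cv2.imwrite("pics/s8.png",cv2.resize(p["frame"][180:330,180:380],(600,450)))
E
```

```text
psi 1.654 F [-0.1  0.3 -1.8] M [0.03 0.05 0.04] z [0.4851 0.1753 0.1063] t 21.4333 q [ 0.32  0.47  1.95  0.    0.72 -1.33]
tray 0.94 [ 0.49   0.177 -0.004] [211. 209.]
tray 0.29 [ 0.56  -0.002 -0.001] [263. 190.]
stopper 0.96 [ 0.341 -0.183 -0.001] [315. 255.]
stopper 0.94 [ 0.553 -0.356 -0.002] [365. 194.]
stopper 0.57 [0.485 0.174 0.033] [210. 210.]
stopper_top 0.87 [ 0.345 -0.179  0.031] [315. 255.]
stopper_top 0.59 [ 0.554 -0.361  0.028] [369. 193.]
stopper_top 0.5 [0.486 0.178 0.064] [208. 210.]
tray 0.7 [ 0.486  0.176 -0.003] [272. 272.]
stopper 0.79 [ 0.344 -0.183 -0.002] [317. 190.]
stopper 0.73 [0.492 0.176 0.037] [271. 261.]
stopper_top 0.95 [ 0.344 -0.178  0.025] [318. 184.]
stopper_top 0.77 [0.487 0.174 0.071] [273. 252.]
```

View pics/s8.png

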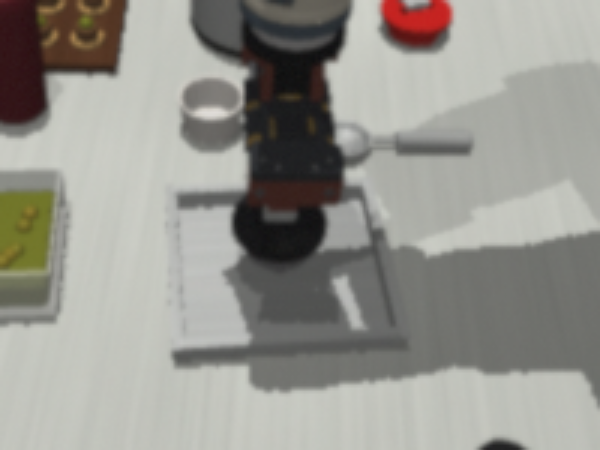

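The stopper at (280,230) hangs level over the middle of the tray. I'm lowering it gently.

Request:
{"fn": "drive_tool", "kwargs": {"grip": [0.08,0.08,0.08,0.08,0.08,0.08,0.08,0.08], "linear": [[0,0,0.008],[0,0,0.015],[0,0,0.02],[0,0,0.024],[0,0,0.027],[0,0,0.029],[0,0,0.03],[0,0,0.03]], "turn": [0,0,0,0,0,0,0,0]}}

```text
time: 22.5
tool_pos: [0.4868, 0.1754, 0.078]
tcp_rot: [-0.0, -0.042, 0.999, -0.0]
contact_force: [-0.5, -0.5, -1.9]
width: 0.0089
grasp_force: 35.0
```

Request:
{"fn": "drive_tool", "kwargs": {"grip": [0.08,0.08,0.08,0.08], "linear": [[0,0,0.0005],[0,0,0.001],[0,0,0.0015],[0,0,0.0015]], "turn": [0,0,0,0]}}

```text
time: 22.83
tool_pos: [0.4869, 0.1755, 0.0769]
tcp_rot: [0.0, -0.042, 0.999, 0.0]
contact_force: [-0.7, -0.5, -2.6]
width: 0.0086
grasp_force: 35.0
```

Request:
{"fn": "drive_tool", "kwargs": {"grip": [0.08,0.08,0.08,0.08,0.08], "linear": [[0,0,0.0005],[0,0,0.001],[0,0,0.0015],[0,0,0.002],[0,0,0.002]], "turn": [0,0,0,0,0]}}

```text
time: 23.25
tool_pos: [0.4868, 0.1754, 0.0747]
tcp_rot: [-0.0, -0.042, 0.999, -0.0]
contact_force: [-0.1, 0.6, -1.9]
width: 0.0089
grasp_force: 35.0
```

Request:
{"fn": "drive_tool", "kwargs": {"grip": [0.08,0.08,0.08,0.08], "linear": [[0,0,0.0005],[0,0,0.001],[0,0,0.001],[0,0,0.001]], "turn": [0,0,0,0]}}

```text
time: 23.58
tool_pos: [0.4869, 0.1755, 0.0741]
tcp_rot: [0.0, -0.042, 0.999, 0.0]
contact_force: [-2.1, 0.4, 4.5]
width: 0.0091
grasp_force: 35.0
```

Contact with the tray floor. I'm releasing and retreating straight up.

Request:
{"fn": "drive_tool", "kwargs": {"grip": [0.12,0.16,0.25,0.4,0.5,0.5,0.5,0.5,0.5,0.5], "linear": [[0,0,-0.0003],[0,0,-0.0003],[0,0,-0.0003],[0,0,-0.0003],[0,0,-0.0003],[0,0,-0.01],[0,0,-0.03],[0,0,-0.06],[0,0,-0.1],[0,0,-0.14]], "turn": [0,0,0,0,0,0,0,0,0,0], "force": 10}}

```text
time: 24.42
tool_pos: [0.486, 0.1752, 0.2153]
tcp_rot: [-0.001, -0.042, 0.999, -0.0]
contact_force: [1.6, 0.2, -0.1]
width: 0.0441
grasp_force: 0.0
```

Request:
{"fn": "drive_tool", "kwargs": {"grip": [0.5,0.5,0.5,0.5,0.5], "linear": [[0.03,0,-0.03],[0.06,0,-0.06],[0.08,0,-0.06],[0.09,0,-0.06],[0.09,0,-0.06]], "turn": [0,0,0,0,0]}}

```text
time: 24.83
tool_pos: [0.3953, 0.1677, 0.2742]
tcp_rot: [0.0, -0.042, 0.999, 0.0]
contact_force: [-0.2, 0.4, -0.5]
width: 0.0439
grasp_force: 0.0
```

```bash
python3 st.py; python3 - <<'E'
from h import *
p=robot.grab_frame("wrist"); marks(p,["tray","stopper","stopper_top","tab_end"],2)
q=robot.grab_frame("side"); marks(q,["tray","stopper","stopper_top","tab_end","ramekin"],2)
cv2.imwrite("pics/f.png",np.hstack([cv2.resize(p["frame"],(400,300)),cv2.resize(q["frame"][120:330,150:430],(400,300))]))
E
```

```text
psi 1.655 F [-0.2  0.4 -0.5] M [ 0.01 -0.05  0.03] z [0.3953 0.1677 0.2742] t 24.8333 q [ 0.37  0.08  2.01  0.    1.05 -1.28]
stopper 0.91 [0.487 0.181 0.   ] [258. 215.]
stopper 0.76 [ 0.346 -0.178  0.004] [ 18. 106.]
stopper_top 0.83 [0.489 0.175 0.035] [254. 224.]
tab_end 0.51 [0.487 0.181 0.066] [258. 233.]
tray 0.83 [ 0.487  0.178 -0.003] [272. 272.]
stopper 0.8 [0.491 0.174 0.002] [270. 270.]
stopper 0.53 [ 0.344 -0.183  0.   ] [317. 189.]
stopper_top 0.64 [ 0.347 -0.178  0.026] [317. 184.]
stopper_top 0.58 [0.487 0.174 0.033] [272. 262.]
tab_end 0.57 [0.482 0.177 0.062] [275. 255.]
ramekin 0.69 [ 0.556 -0.006  0.004] [251. 220.]
```

View pics/f.png

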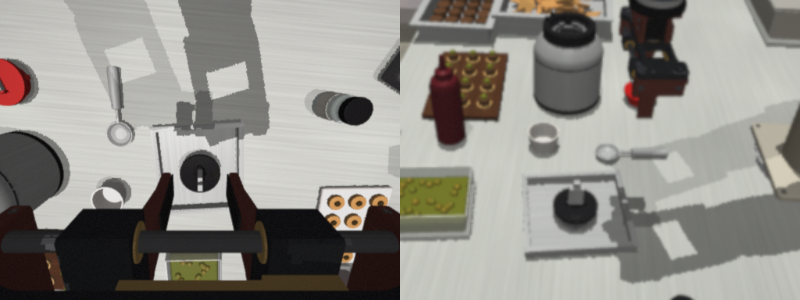

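The stopper stands upright in the middle of the tray (right image (575,208)) with its tab up. The flask is open, nothing else has moved, and the gripper is clear.

```bash
python3 -c "
from rig import robot
print(robot.hand_in())"
```

```text
the job is handed in; nothing more can be done
None
```

The flask is open: its stopper came free after about 2.0 rad of turn and now stands upright in the steel tray with its tab up. The largest upward pull on the held stopper was about 18 N (limit 30 N). The other items look untouched in the final pictures, and the job was handed in at about 25 s on the robot clock (limit 72 s).

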